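# Put the awl away in the push-latch drawer

### The job

The sewing awl has been left lying among the tools on the left: put it away in the little handleless drawer unit on the right. Press the drawer front to free its push-push latch, pull the drawer open, lay the awl down in it and push the drawer in again until the latch holds it shut. Feel for the latch and never press the front harder than 15 N, and leave the other tools where they lie.

Things in the scene. Friction and masses are not known exactly. Their poses are not given: they have to be found in the camera images.
- drawer_unit: Low wooden drawer unit fixed to the bench, body 160 deep (x) x 200 wide (y) x 70 mm high; origin at the centre of its underside, its x axis points away from the drawer front, into the unit (push along +x, pull along -x). One drawer fills its front; a flat sanding block lies on its top.
- drawer (a joint): Drawer position (m), grows as it opens. 0: held shut by the latch, front standing 13.5 mm off the unit's body. About 0.037: sprung open after release. 0.095: fully out, at its end stop. Negative: pressed in past the latched position. It runs with a drag of about 1 N, and weighs 1.4 kg.
- drawer_front (a point): Point on the middle of the outer face of the drawer front, 45 mm above the bench; moves with the drawer, axes as the unit's. The front is a dark board without handle, 12 thick (x) x 198 wide x 61 mm high, top edge 66 mm above the bench. Fingers fit behind it once it has sprung open: the gap to the unit is joint value + 13.5 mm.
- drawer_floor (a point): Point on the drawer's inner floor, 24 mm above the bench, 55 mm behind the front's inner face, midway across; moves with the drawer, axes as the unit's. Inside the drawer is 129 long (x), 162 wide (y), 32 mm deep; fully out, the first 108 mm behind the front lie uncovered.
- awl: Sewing awl, bulbous round wooden handle with brass ferrule and a short steel spike, 127 long, 27 mm thick; origin under its middle on the surface it lies on; length along its y axis, handle from -27 to +64 mm, spike towards -y. 70 g, lies stably.
- skiving_chisel: Bystander: skiving chisel with pale round handle and flat blade, 143 long, 20 mm thick, lying beside the awl; origin under its middle, length along y.
- bone_tool: Bystander: flat pale bone folder, 147 x 22 x 4 mm, lying beside the awl; origin under its middle, length along y.
- drawer_catch (a point): Middle of the hidden push-push latch, under the drawer. A press of 6 to 11 N moves the drawer 5 to 11 mm past 0 until it clicks over (it differs from unit to unit, unseen); about 1 mm farther a firm buffer stops it. Let go, and locked has become free, or free locked. A shorter press changes nothing. An ejector springs the drawer out over 32 mm (6 N at 0, 2 N at the end).

How it is judged (in metres and radians):
On the way, in this order (a step that is already met when the one before it is completed fails the run):
1. the latch is released and the drawer springs open (value of joint drawer above 0.02 m), for 0.2 s.
2. the awl is lowered into the open drawer, still held, to within 25 mm of its floor (z of awl in the frame of drawer_floor between -0.006 and 0.025 m and x of awl in the frame of drawer_floor between -0.055 and 0.07 m and y of awl in the frame of drawer_floor between -0.081 and 0.081 m and contact force between the fingers and awl above 0.5 N).
At the end, for the whole second after the job is handed in: The latch holds the drawer shut by itself (drawer within -3 to +4 mm of its latched position) and the awl lies at rest inside it, its middle within the drawer walls and less than 25 mm above the drawer floor (value of joint drawer between -0.003 and 0.004 m and z of awl in the frame of drawer_floor between -0.006 and 0.025 m and x of awl in the frame of drawer_floor between -0.055 and 0.075 m and y of awl in the frame of drawer_floor between -0.081 and 0.081 m and linear speed of awl below 0.02 m/s); the robot touches nothing.
It fails at once if the drawer front, shut or within 12 mm of it, is pressed with more than 15 N (value of joint drawer below 0.012 m and contact force between any of the fingers, the arm and drawer_unit above 15 N).
It fails at once if the chisel or the bone folder is pushed more than 30 mm away (distance of any of skiving_chisel, bone_tool from where it was at the start of the episode above 0.03 m).
It also fails if it takes over 70 s, if anything falls off the work surface, if the arm or the gripper's body presses on something with over 40 N, if the wrist force passes 120 N, or if a joint passes its speed limit or range.

### The arm

A 6-joint arm with a two-finger parallel gripper is mounted at the origin on a cart in front of the work surface, level with it; the furniture and walls round the work are solid. World frame = base frame: x ahead of the robot, y to its left, z up, the work surface at z = 0. Lengths are in m, angles in degrees, forces in N, time in s.
With the tool pointing down it reaches from about 0.35 to 0.725 m from the base axis. Payload 4.3 kg.
Tool frame: the origin (TCP) lies at the very end of the fingers, on their centre line; the grasp point (between the pads) lies 19 mm behind it; z points along the fingers, y is the line along which they close (so a half turn about z gives the same grasp; the last joint's range is limited). The gripper opens to 85 mm and grips with 20 to 120 N. Pads are 22 mm wide; open, the fingers measure 114 mm over their backs; the gripper's body (76 mm by 85 mm) begins 54 mm behind the grasp point. The pads swing forward as they close: fully open they stand 13 mm farther back than shut.
Start: joints at [66.732, 21.618, 4.641, 73.018, 0, 83.68], TCP at [0.168, 0.55, 0.195] pointing down, gripper open.
Joint ranges: [-156.06, 156.06], [-48.1, 94.91], [-58.44, 69.94], [-101.28, 121.22], [-78.64, 73.56], [-180, 180]. Speed limits (degrees/s): [147.25, 147.25, 180, 180, 180, 180].

### API

Orientations are given as a 3x3 rotation matrix whose columns are the frame's x, y, z axes.
In Python, from station import * gives the robot as it stands.
- The arm moves only by the tool jog_arm, never from a script. Its argument "deltas" is a list of rows, each a list of 7 numbers: the turn, a rotation vector about the tool's x, y, z in degrees, then the shift along the tool's x, y, z in m, then the opening in per cent of the stroke, from 0 (shut) to 100 (fully open). In form: [[ax, ay, az, x, y, z, gripper], ...]. A call has 1 to 8 rows; each row is the pose to reach, as a shift and turn from the pose commanded when the call began, along the tool's axes at that moment; what a row does not reach only later rows make up. A row lasts 1/8 s, in which the tool goes at most 62.5 mm and 10.7 degrees, less where a joint would pass 70% of its speed; a pose out of reach is approached as far as the arm can. A call with a gripper value outside its range is refused whole. The fingers move at their own pace and stop on an object; "force" is the grip in N (left out, the last holds). Time passes only in rows, so rows that repeat a pose let the fingers close. It gives the time, the measured TCP pose, the force, the opening and the grip force at its end, in the units of the state.
- get_state(): the state, without advancing time (a new reading comes with each control period).
- grab_frame(name): name is "side" or "top" or "wrist"; returns the picture (400x640x3 uint8, blue, green, red); there is no depth.
- get_calibration(name): a dict with "vertical_fov" (degrees; the focal length in pixels is half the picture's height over the tangent of half this angle, whatever the lens; pixels are square), "cx", "cy" (the principal point, pixels), "position" and "rotation" of the camera in the world. Camera axes: x right, y up, looking along -z (the intrinsics and any distortion apply to the point x, -y, -z); pixel columns grow to the right and rows downward; lengths in m; the calibration is good to about 2 mm. A picture is of the moment at which its call begins: read the wrist's pose just before it. get_calibration takes no time and is no camera call; for the wrist camera it gives the pose at the moment of the call.
- job_done(): hands the job in; it is judged then, once.
Trained networks look in the newest picture that a camera, given by its name, has taken for a name from the list of things; names that differ only in an ending like _2 or _b are one class to them, and where a whole thing is asked for, a point or a joint stands for the part that bears it (a point fixed in the world has none). Each returns a list of dicts, best first, with "score" (0 to 1); they miss things now and then, are a little off and sometimes report something else, mostly with a low value. They report only what shows in the picture. A call takes as long as a camera call.
- boxes_of(camera, query): "centre" ([x, y, z] in m, in world coordinates, good to about 4 mm: the middle of the surface that is visible of it).
The state is a dict: "clock": time; "qpos": joint angles; "joint_velocities": joint speeds; "tau": joint torques, N m; "position": TCP position; "tcp_rot": TCP orientation; "force": force on the tool from outside, world axes, zero at the start; "wrist_torque": the same for the moment, N m; "opening": opening from 0.0 (shut) to 1.0 (fully open); "gripper_force": force on a finger pad.
Only numpy, scipy, OpenCV 4.12 (cv2) and the standard library are available. Lean on these libraries where they do the work, as an engineer would, in place of code of your own. Each camera call takes 0.05 s, during which the arm holds its last target. There are 200 camera calls.

## Working session

There is one attempt and no reset: what is moved stays moved. The work goes in short steps, Python scripts to look and compute and a tool call to move; the robot and the scene stay as the last step left them, time stands still between calls to the robot, and variables do not carry over. Pictures are saved under pics/ and viewed, at most 10 in all, crops included, and the job is handed in when it is done.

Besides the shell and the picture viewer there is one more tool, called as name([rows], argument=value, ...), one row to a line, values as JSON. jog_arm: Moves the arm, as the interface text tells. Its arguments: {"type":"object","properties":{"deltas":{"type":"array"},"force":{"type":"number"}},"required":["deltas"]}

```bash
mkdir -p pics; ls; python3 - <<'E'
from station import *
import cv2,numpy as np
s=get_state(); print(s['clock'],s['position'],s['tcp_rot'],s['force'],s['opening'])
ims=[]
for c in ['top','side']:
    im=grab_frame(c); cv2.imwrite(f'pics/{c}0.png',im)
    k=get_calibration(c); print(c,k)
    for q in ['awl','drawer_unit','drawer_front','skiving_chisel','bone_tool']:
        print(c,q,[(np.round(d['centre'],3).tolist(),round(d['score'],2)) for d in boxes_of(c,q)[:2]])
E
```

```text
pics
0.0 [0.16731653 0.54934169 0.19394787] [[-9.56573447e-01  2.91490271e-01 -8.14145263e-04]
 [ 2.91491324e-01  9.56571555e-01 -1.91520331e-03]
 [ 2.20525067e-04 -2.06934892e-03 -9.99997835e-01]] [-0.6720041  -0.0540875  -0.17079773] 1.0020850491943427
top {'vertical_fov': 56.174158338088866, 'cx': 321.01283395069277, 'cy': 193.62954719177708, 'position': array([0.36704364, 0.01142314, 0.88943025]), 'rotation': array([[ 0.15627838,  0.96567049, -0.20750319],
       [-0.98771138,  0.15240445, -0.03462817],
       [-0.00181499,  0.2103649 ,  0.97762125]])}
top awl [([0.594, 0.23, 0.023], 0.85), ([0.546, -0.122, 0.043], 0.24)]
top drawer_unit [([0.613, -0.139, 0.07], 0.95)]
top drawer_front [([0.544, -0.123, 0.043], 0.72)]
top skiving_chisel [([0.51, 0.218, 0.018], 0.91)]
top bone_tool [([0.416, 0.256, 0.007], 0.57)]
side {'vertical_fov': 52.9549302861517, 'cx': 319.29015963823616, 'cy': 202.6855687149263, 'position': array([ 0.19856536, -0.59499733,  0.55010132]), 'rotation': array([[ 0.87242521,  0.2640546 , -0.41127778],
       [-0.4883738 ,  0.50388878, -0.71245149],
       [ 0.01911216,  0.82241794,  0.56856263]])}
side awl [([0.58, 0.256, 0.025], 0.56)]
side drawer_unit [([0.599, -0.178, 0.068], 0.82)]
side drawer_front [([0.539, -0.136, 0.04], 0.57)]
side skiving_chisel [([0.513, 0.257, 0.018], 0.65)]
side bone_tool [([0.416, 0.26, 0.007], 0.46)]
```

View pics/top0.png

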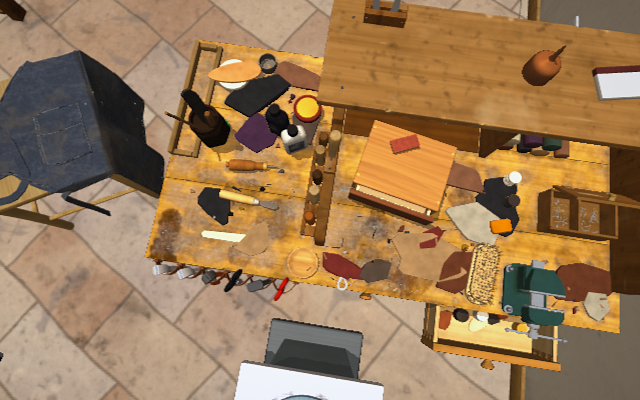

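View pics/side0.png

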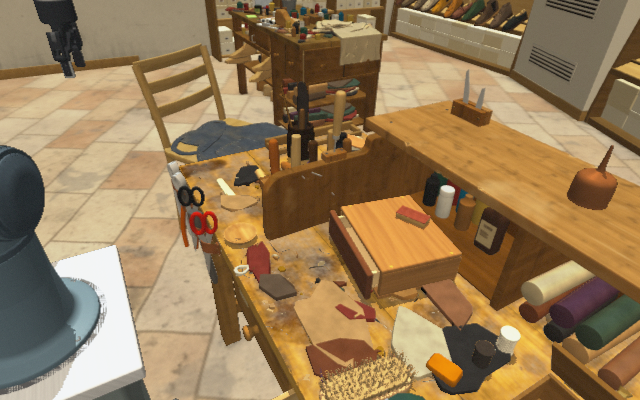

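The top view shows the awl at about (232–284,165–170), the chisel at (222–275,200), and the folder at (203–243,236). A partition with tools runs down around x≈320. The unit's top spans (370,122)–(457,150)–(437,213)–(354,180), with its dark front towards the robot. Next I'll zoom in on both for exact edges.

```bash
cat > h.py <<'E'
from station import *
import numpy as np, cv2
def ray(c,u,v,k=None):
    k=k or get_calibration(c); f=200/np.tan(np.radians(k['vertical_fov']/2))
    d=np.array(k['rotation'])@np.array([(u-k['cx'])/f,-(v-k['cy'])/f,-1]); return np.array(k['position']),d
def onz(c,u,v,z,k=None):
    p,d=ray(c,u,v,k); return p+d*(z-p[2])/d[2]
def tri(r1,r2):
    (p,a),(q,b)=r1,r2
    t=np.linalg.lstsq(np.c_[a,-b],q-p,rcond=None)[0]; A,B=p+a*t[0],q+b*t[1]
    return (A+B)/2,np.linalg.norm(A-B)
E
python3 - <<'E'
import cv2,numpy as np
t=cv2.imread('pics/top0.png'); s=cv2.imread('pics/side0.png')
f=lambda im,x,y,w,h:cv2.resize(im[y:y+h,x:x+w],(400,300),interpolation=cv2.INTER_CUBIC)
cv2.imwrite('pics/c1.png',np.vstack([np.hstack([f(t,340,120,136,102),f(s,320,190,160,120)]),np.hstack([f(t,212,130,100,75),f(t,290,120,80,60*2)])]))
E
```

```text
(no output)
```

View pics/c1.png

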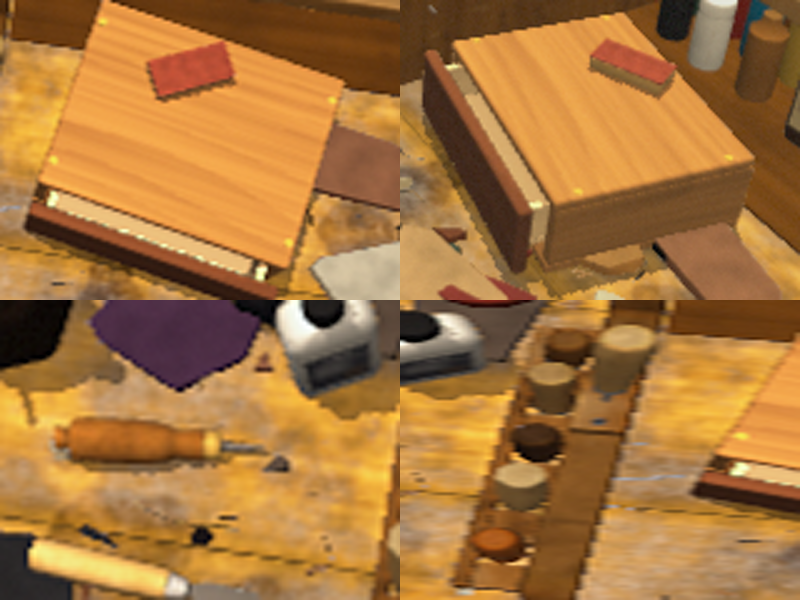

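```bash
python3 - <<'E'
from h import *
C=[onz('top',*p,.07)[:2] for p in [(375,121),(456.6,147.2),(438.6,211.1),(354.3,182.2)]]
print(np.round(C,4).tolist(),np.mean(C,0), [np.linalg.norm(C[i]-C[(i+1)%4]).round(3) for i in range(4)])
e=[C[0]-C[3],C[1]-C[2]]; print([np.degrees(np.arctan2(*v[::-1])) for v in e])
e=[C[0]-C[1],C[3]-C[2]]; print([np.degrees(np.arctan2(*v[::-1]))-90 for v in e])
# side corners
S=[(320+55/2.5,190+40/2.5),(320+353/2.5,190+158/2.5),(320+152/2.5,190+203/2.5),(320+225/2.5,190+13/2.5)]
print('side top corners FL,BR,FR,BL',[onz('side',*p,.07).round(4).tolist() for p in S])
T=[(354.3,182.2),(456.6,147.2),(438.6,211.1),(375,121)]
print('tri',[(a.round(4).tolist(),round(d,4)) for a,d in [tri(ray('top',*t),ray('side',*p)) for t,p in zip(T,S)]])
a=onz('top',225.8,165,.0135);b=onz('top',278.3,168,.005);print('awl',a,b,np.linalg.norm(a-b),(a+b)/2)
# partition end top, height
for p in [(316,178),(326,245),(334,178)]: print(onz('top',*p,.1),onz('top',*p,0))
print('side partition top corners', [tri(ray('top',*t),ray('side',*s)) for t,s in [((337,135),(372,133))]])
k=get_calibration('wrist');print(k['position'],get_state()['position'])
E
```

```text
[[0.7318, -0.0569], [0.6972, -0.25], [0.5425, -0.2228], [0.5786, -0.0295]] [ 0.63753842 -0.13978876] [np.float64(0.196), np.float64(0.157), np.float64(0.197), np.float64(0.156)]
[np.float64(-10.15493122190212), np.float64(-9.99179307437132)]
[np.float64(-10.155377670504024), np.float64(-10.596505747994073)]
side top corners FL,BR,FR,BL [[0.5818, -0.0259, 0.07], [0.6939, -0.2512, 0.07], [0.5385, -0.2198, 0.07], [0.735, -0.0601, 0.07]]
tri [([0.5785, -0.0296, 0.0731], np.float64(0.0015)), ([0.697, -0.25, 0.0682], np.float64(0.002)), ([0.54, -0.2213, 0.0713], np.float64(0.0046)), ([0.7346, -0.058, 0.0681], np.float64(0.004))]
awl [0.58720822 0.2822939  0.0135    ] [0.60190372 0.15617979 0.005     ] 0.12725162299014459 [0.59455597 0.21923684 0.00925   ]
[0.56723646 0.05558345 0.1       ] [0.59259561 0.06117739 0.        ]
[0.42760821 0.01188909 0.1       ] [0.43528015 0.01194811 0.        ]
[0.57333401 0.01692787 0.1       ] [0.59946556 0.01762518 0.        ]
side partition top corners [(array([0.65126336, 0.01515091, 0.19825106]), np.float64(0.035848468125477706))]
[0.10509023 0.56793864 0.3743084 ] [0.16761794 0.55007118 0.19492552]
```

```bash
cat >> h.py <<'E'
def dl(cur,tg):
    "cur,tg: x,y,z,yaw of tool y (deg). prints [0,0,az,x,y,z]"
    p=np.radians(cur[3]); X=np.array([-np.sin(p),np.cos(p)]);Y=np.array([np.cos(p),np.sin(p)])
    d=np.array(tg[:2])-cur[:2]; print([0,0,round(cur[3]-tg[3],2),round(X@d,4),round(Y@d,4),round(cur[2]-tg[2],4)])
UC=np.array([.6376,-.1398]);UY=-10.2
def U(x,y=0):
    a=np.radians(UY); return (UC+[np.cos(a)*x-np.sin(a)*y,np.sin(a)*x+np.cos(a)*y]).round(4).tolist()
E
python3 - <<'E'
from h import *
a=(.168,.55,.195,73.05);b=(.365,.10,.26,79.8);c=(.42,-.11,.25,79.8);d=(*U(-.1465),.036,79.8)
print(d);dl(a,b);dl(b,c);dl(b,d)
print([tri(ray('top',*t),ray('side',*s)) for t,s in [((335,131),(340,93)),((309.6,216),(274,140))]])
E
```

```text
(0.4934, -0.1139, 0.036, 79.8)
[0, 0, -6.75, np.float64(-0.3196), np.float64(-0.373), -0.065]
[0, 0, 0.0, np.float64(-0.0913), np.float64(-0.1969), 0.01]
[0, 0, 0.0, np.float64(-0.1642), np.float64(-0.1878), 0.224]
[(array([0.60120659, 0.02754451, 0.29185665]), np.float64(0.006941206578913843)), (array([0.46703252, 0.04907225, 0.21348578]), np.float64(0.0019487620888583527))]
```

jog_arm([
  [0, 0, -6.75, -0.32, -0.373, -0.065, 0],
  [0, 0, -6.75, -0.32, -0.373, -0.065, 0],
  [0, 0, -6.75, -0.32, -0.373, -0.065, 0],
  [0, 0, -6.75, -0.32, -0.373, -0.065, 0],
  [0, 0, -6.75, -0.32, -0.373, -0.065, 0],
  [0, 0, -6.75, -0.32, -0.373, -0.065, 0],
  [0, 0, -6.75, -0.32, -0.373, -0.065, 0],
  [0, 0, -6.75, -0.32, -0.373, -0.065, 0],
], force=40)

```text
clock: 1.6
position: [0.3657, 0.0981, 0.2606]
tcp_rot: [[-0.984, 0.177, 0.002], [0.177, 0.984, 0.0], [-0.001, 0.001, -1.0]]
force: [1.1, 0.7, -0.3]
opening: 0.003
gripper_force: 0.0
```

jog_arm([
  [0, 0, 0, -0.03, -0.062, 0.01, 0],
  [0, 0, 0, -0.06, -0.124, 0.01, 0],
  [0, 0, 0, -0.091, -0.188, 0.01, 0],
  [0, 0, 0, -0.12, -0.188, 0.065, 0],
  [0, 0, 0, -0.15, -0.188, 0.115, 0],
  [0, 0, 0, -0.164, -0.188, 0.17, 0],
  [0, 0, 0, -0.164, -0.188, 0.224, 0],
  [0, 0, 0, -0.164, -0.188, 0.224, 0],
])

```text
clock: 2.6
position: [0.4885, -0.1124, 0.0322]
tcp_rot: [[-0.984, 0.177, -0.009], [0.177, 0.984, 0.004], [0.01, 0.002, -1.0]]
force: [-1.0, 1.4, 0.8]
opening: -0.002
gripper_force: 0.0
```

jog_arm([
  [0, 0, 0, -0.012, 0, 0, 0],
  [0, 0, 0, -0.022, 0, 0, 0],
  [0, 0, 0, -0.022, 0, 0, 0],
  [0, 0, 0, -0.022, 0, 0, 0],
])

```text
clock: 3.1
position: [0.5155, -0.1182, 0.0369]
tcp_rot: [[-0.984, 0.177, 0.002], [0.177, 0.984, -0.0], [-0.002, -0.0, -1.0]]
force: [-0.2, 0.7, -0.1]
opening: -0.004
gripper_force: 0.0
```

jog_arm([
  [0, 0, 0, -0.002, 0, 0, 0],
  [0, 0, 0, -0.004, 0, 0, 0],
  [0, 0, 0, -0.004, 0, 0, 0],
])

```text
clock: 3.48
position: [0.5188, -0.1187, 0.0359]
tcp_rot: [[-0.984, 0.177, 0.0], [0.177, 0.984, 0.0], [-0.0, 0.0, -1.0]]
force: [0.8, -0.2, 0.1]
opening: -0.0
gripper_force: 0.0
```

jog_arm([
  [0, 0, 0, -0.001, 0, 0, 0],
  [0, 0, 0, -0.002, 0, 0, 0],
  [0, 0, 0, -0.002, 0, 0, 0],
])

```text
clock: 3.85
position: [0.5208, -0.1191, 0.0359]
tcp_rot: [[-0.984, 0.177, 0.0], [0.177, 0.984, 0.0], [-0.0, 0.0, -1.0]]
force: [0.2, -0.4, -0.5]
opening: 0.002
gripper_force: 0.0
```

jog_arm([
  [0, 0, 0, -0.001, 0, 0, 0],
  [0, 0, 0, -0.002, 0, 0, 0],
  [0, 0, 0, -0.002, 0, 0, 0],
])

```text
clock: 4.22
position: [0.5228, -0.1194, 0.0359]
tcp_rot: [[-0.984, 0.177, 0.0], [0.177, 0.984, 0.0], [-0.0, 0.0, -1.0]]
force: [-0.3, 0.7, -0.3]
opening: 0.004
gripper_force: 0.0
```

jog_arm([
  [0, 0, 0, -0.001, 0, 0, 0],
  [0, 0, 0, -0.002, 0, 0, 0],
  [0, 0, 0, -0.002, 0, 0, 0],
])

```text
clock: 4.6
position: [0.5248, -0.1198, 0.0359]
tcp_rot: [[-0.984, 0.177, 0.0], [0.177, 0.984, 0.0], [-0.0, 0.0, -1.0]]
force: [0.4, 0.6, 0.6]
opening: 0.005
gripper_force: 0.0
```

jog_arm([
  [0, 0, 0, -0.001, 0, 0, 0],
  [0, 0, 0, -0.002, 0, 0, 0],
  [0, 0, 0, -0.002, 0, 0, 0],
])

```text
clock: 4.97
position: [0.5267, -0.1201, 0.0359]
tcp_rot: [[-0.984, 0.177, 0.0], [0.177, 0.984, 0.0], [-0.0, 0.0, -1.0]]
force: [-0.4, 0.1, 0.2]
opening: 0.005
gripper_force: 0.0
```

jog_arm([
  [0, 0, 0, -0.001, 0, 0, 0],
  [0, 0, 0, -0.002, 0, 0, 0],
  [0, 0, 0, -0.002, 0, 0, 0],
])

```text
clock: 5.35
position: [0.5287, -0.1205, 0.0359]
tcp_rot: [[-0.984, 0.177, 0.0], [0.177, 0.984, 0.0], [-0.0, 0.0, -1.0]]
force: [-0.3, 0.5, 0.2]
opening: 0.001
gripper_force: 0.0
```

jog_arm([
  [0, 0, 0, -0.001, 0, 0, 0],
  [0, 0, 0, -0.002, 0, 0, 0],
  [0, 0, 0, -0.002, 0, 0, 0],
])

```text
clock: 5.72
position: [0.5307, -0.1208, 0.0359]
tcp_rot: [[-0.984, 0.177, 0.0], [0.177, 0.984, 0.0], [-0.0, 0.0, -1.0]]
force: [-0.3, 1.0, -0.0]
opening: -0.003
gripper_force: 0.0
```

```bash
python3 - <<'E'
from h import *
s=grab_frame('side');t=grab_frame('top')
f=lambda im,x,y,w,h:cv2.resize(im[y:y+h,x:x+w],(400,400),interpolation=cv2.INTER_CUBIC)
cv2.imwrite('pics/c2.png',np.hstack([f(s,300,190,110,110),f(t,340,130,110,110)]))
E
```

```text
(no output)
```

View pics/c2.png

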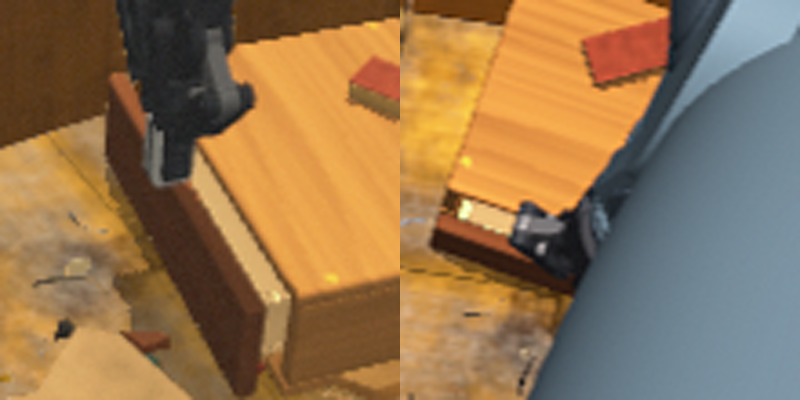

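The picture shows the closed fingertips just in front of the drawer front, with the gap unchanged. I'll keep going in small steps.

jog_arm([
  [0, 0, 0, -0.001, 0, 0, 0],
  [0, 0, 0, -0.0015, 0, 0, 0],
])

```text
clock: 6.08
position: [0.5321, -0.1211, 0.0359]
tcp_rot: [[-0.984, 0.177, 0.0], [0.177, 0.984, 0.0], [-0.0, 0.0, -1.0]]
force: [1.5, -0.3, 0.0]
opening: -0.001
gripper_force: 0.0
```

jog_arm([
  [0, 0, 0, -0.001, 0, 0, 0],
  [0, 0, 0, -0.0015, 0, 0, 0],
])

```text
clock: 6.32
position: [0.5336, -0.1214, 0.0359]
tcp_rot: [[-0.984, 0.177, 0.0], [0.177, 0.984, 0.0], [-0.0, 0.0, -1.0]]
force: [-0.1, -0.1, 1.4]
opening: -0.003
gripper_force: 0.0
```

jog_arm([
  [0, 0, 0, -0.001, 0, 0, 0],
  [0, 0, 0, -0.0015, 0, 0, 0],
])

```text
clock: 6.58
position: [0.5351, -0.1216, 0.0359]
tcp_rot: [[-0.984, 0.177, 0.0], [0.177, 0.984, 0.0], [-0.0, 0.0, -1.0]]
force: [0.2, 0.6, -1.4]
opening: 0.002
gripper_force: 0.0
```

jog_arm([
  [0, 0, 0, -0.001, 0, 0, 0],
  [0, 0, 0, -0.0015, 0, 0, 0],
])

```text
clock: 6.82
position: [0.5365, -0.1219, 0.0359]
tcp_rot: [[-0.984, 0.177, 0.0], [0.177, 0.984, 0.0], [-0.0, 0.0, -1.0]]
force: [-0.2, 0.1, -0.5]
opening: 0.001
gripper_force: 0.0
```

jog_arm([
  [0, 0, 0, -0.001, 0, 0, 0],
  [0, 0, 0, -0.0015, 0, 0, 0],
])

```text
clock: 7.08
position: [0.538, -0.1221, 0.0359]
tcp_rot: [[-0.984, 0.177, 0.0], [0.177, 0.984, 0.0], [-0.0, 0.0, -1.0]]
force: [0.5, 0.2, -0.4]
opening: -0.002
gripper_force: 0.0
```

jog_arm([
  [0, 0, 0, -0.001, 0, 0, 0],
  [0, 0, 0, -0.0015, 0, 0, 0],
])

```text
clock: 7.32
position: [0.5394, -0.1224, 0.0359]
tcp_rot: [[-0.984, 0.177, 0.0], [0.177, 0.984, 0.0], [-0.0, 0.0, -1.0]]
force: [0.7, -0.5, 0.1]
opening: 0.002
gripper_force: 0.0
```

```bash
python3 - <<'E'
from h import *
s=grab_frame('side')
f=lambda im,x,y,w,h,W,H:cv2.resize(im[y:y+h,x:x+w],(W,H),interpolation=cv2.INTER_CUBIC)
cv2.imwrite('pics/c3.png',f(s,310,190,100,110,540,594))
for p in [(366,274.7),(330.3,210.6)]: print(onz('side',*p,.066))
k=get_calibration('side');f_=200/np.tan(np.radians(k['vertical_fov']/2))
def proj(w):
    q=np.array(k['rotation']).T@(np.array(w)-k['position']); return k['cx']+f_*q[0]/-q[2],k['cy']-f_*q[1]/-q[2]
st=get_state();print(st['position'],proj(st['position']),[proj((*U(-.1055,y),.066)) for y in(-.099,0,.099)],[proj((*U(-.1055,y),.005)) for y in(-.099,0,.099)])
E
```

```text
[ 0.51418933 -0.21165178  0.066     ]
[ 0.55485351 -0.02399395  0.066     ]
[ 0.53952239 -0.12239962  0.03590293] (np.float64(348.951767080838), np.float64(252.12426565722964)) [(np.float64(369.3521413207586), np.float64(276.9099118870038)), (np.float64(346.98230138423514), np.float64(240.564353227663)), (np.float64(328.7423736211158), np.float64(210.9954880067371))] [(np.float64(366.24178159702103), np.float64(301.70041037707324)), (np.float64(345.1634805312899), np.float64(264.5388056780075)), (np.float64(327.8190177576234), np.float64(234.02948455267125))]
```

View pics/c3.png

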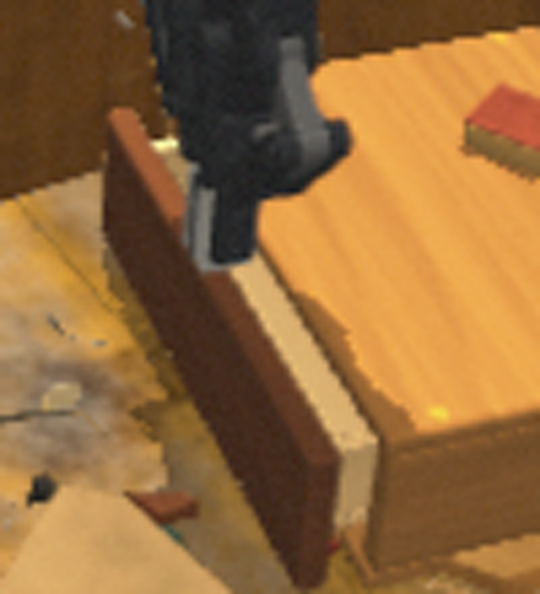

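```bash
python3 - <<'E'
from h import *
s=grab_frame('wrist');cv2.imwrite('pics/w1.png',s)
k=get_calibration('wrist');f_=200/np.tan(np.radians(k['vertical_fov']/2));print(k)
def proj(w):
    q=np.array(k['rotation']).T@(np.array(w)-k['position']); return k['cx']+f_*q[0]/-q[2],k['cy']-f_*q[1]/-q[2]
st=get_state();print(proj(st['position']),[proj((*U(-.1055,y),.066)) for y in(-.099,0,.099)],[proj((*U(-.08,y),.07)) for y in(-.1,0,.1)])
E
```

```text
{'vertical_fov': 58.71317346068537, 'cx': 317.8323943186047, 'cy': 204.56151225893657, 'position': array([ 0.47511265, -0.1119926 ,  0.21524347]), 'rotation': array([[ 0.17755477, -0.95078876, -0.25391937],
       [ 0.98410998,  0.17118637,  0.04714625],
       [-0.00135859, -0.25825563,  0.96607566]])}
(np.float64(320.4703145770547), np.float64(235.68851588627777)) [(np.float64(100.85455924656341), np.float64(246.37361007579958)), (np.float64(321.53341736768033), np.float64(246.50342802175763)), (np.float64(542.3360813174404), np.float64(246.46496747129308))] [(np.float64(102.37566665526555), np.float64(302.04010071159615)), (np.float64(321.52108019869), np.float64(302.0578488159276)), (np.float64(540.848469691285), np.float64(302.1103464218065))]
```

View pics/w1.png

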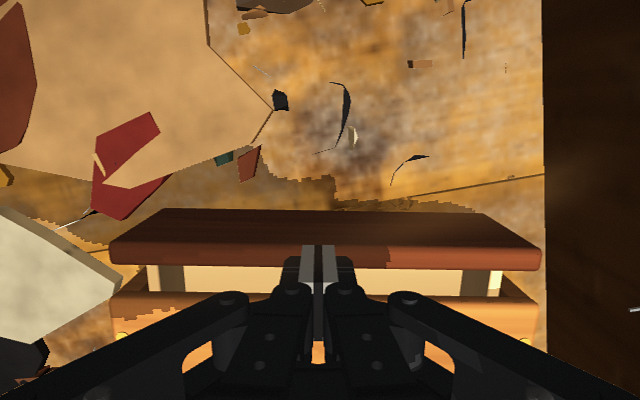

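```bash
python3 - <<'E'
from h import *
print(tri(ray('side',349,239.5),ray('wrist',319,245)),tri(ray('side',351.7,239.6),ray('wrist',319,245)))
s=get_state();print(s['qpos'],s['tau'],s['force'],s['opening'])
for z in (.036,.05,.066,.07): 
  k=get_calibration('wrist');f_=200/np.tan(np.radians(k['vertical_fov']/2))
  q=np.array(k['rotation']).T@(np.array([.5395,-.1224,z])-k['position']); print(z,k['cy']-f_*q[1]/-q[2])
E
```

```text
(array([ 0.53451017, -0.12264484,  0.06821305]), np.float64(0.004796556334256265)) (array([ 0.53761096, -0.12348397,  0.06624046]), np.float64(0.009345549604051262))
[-1.93598785e+01  2.47837765e+01 -1.51784004e+01  5.00341992e+01
  5.92444261e-03 -9.16278083e+00] [ 3.71992224e-03 -4.56934834e+01  2.37359405e+01 -6.67192671e-04
  9.41023172e-04  5.51522899e-04] [ 0.90957359  0.70029252 -0.13921884] -0.004781053730795878
0.036 235.8322534855623
0.05 245.51359198225586
0.066 258.569472700334
0.07 262.2347309167526
```

The wrist view shows the fingertips over the board's top edge, at about (319,245), and the lower face is unobstructed. So the real tips sit about 30 mm above the reported TCP. I'll back off, lower and press again.

jog_arm([
  [0, 0, 0, 0.02, 0, 0, 0],
  [0, 0, 0, 0.036, 0, 0, 0],
  [0, 0, 0, 0.036, 0, 0, 0],
  [0, 0, 0, 0.036, 0, 0.028, 0],
  [0, 0, 0, 0.036, 0, 0.028, 0],
  [0, 0, 0, 0.036, 0, 0.028, 0],
])

```text
clock: 8.18
position: [0.5046, -0.1162, 0.0084]
tcp_rot: [[-0.984, 0.177, 0.0], [0.177, 0.984, -0.0], [-0.0, 0.0, -1.0]]
force: [-0.6, 0.3, 0.4]
opening: -0.001
gripper_force: 0.0
```

```bash
python3 - <<'E'
from h import *
s=grab_frame('side');w=grab_frame('wrist')
cv2.imwrite('pics/c4.png',np.hstack([cv2.resize(s[190:300,300:410],(400,400),interpolation=2),cv2.resize(w[150:350,220:420],(400,400),interpolation=2)]))
st=get_state();print(st['position'],st['force'])
for c in('side','wrist'):
  k=get_calibration(c);f_=200/np.tan(np.radians(k['vertical_fov']/2))
  for z in (0.008,.038):
    q=np.array(k['rotation']).T@(np.r_[st['position'][:2],z]-k['position']); print(c,z,k['cx']+f_*q[0]/-q[2],k['cy']-f_*q[1]/-q[2])
E
```

```text
[ 0.50505513 -0.11636297  0.00880561] [-0.30140543  0.27078278 -0.14292954]
side 0.008 331.34545553937875 266.76588086282607
side 0.038 331.9202914653663 255.1414689439211
wrist 0.008 320.48704885332756 235.19459122806126
wrist 0.038 320.85540329101866 257.7936388691476
```

View pics/c4.png

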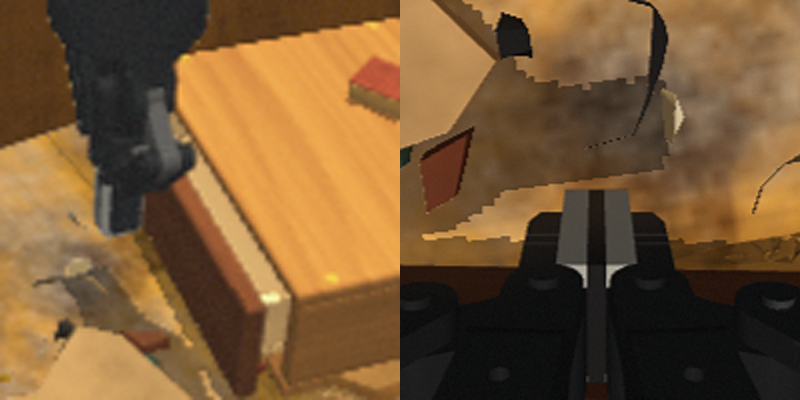

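The side tip at (333,254.6) corresponds to z≈0.039, against a reported 0.0085. That confirms the fingertips end 30 mm above the reported TCP, so I'll apply that offset.

jog_arm([
  [0, 0, 0, -0.008, 0, 0, 0],
  [0, 0, 0, -0.015, 0, 0, 0],
  [0, 0, 0, -0.015, 0, 0, 0],
])

```text
clock: 8.65
position: [0.52, -0.119, 0.0082]
tcp_rot: [[-0.984, 0.177, 0.001], [0.177, 0.984, -0.0], [-0.001, -0.0, -1.0]]
force: [-0.3, -0.3, 0.5]
opening: -0.001
gripper_force: 0.0
```

jog_arm([
  [0, 0, 0, -0.001, 0, 0, 0],
  [0, 0, 0, -0.002, 0, 0, 0],
  [0, 0, 0, -0.002, 0, 0, 0],
])

```text
clock: 9.02
position: [0.5206, -0.119, 0.0079]
tcp_rot: [[-0.984, 0.177, -0.0], [0.177, 0.984, 0.0], [0.0, 0.0, -1.0]]
force: [0.1, 0.7, 0.3]
opening: -0.0
gripper_force: 0.0
```

jog_arm([
  [0, 0, 0, -0.001, 0, 0, 0],
  [0, 0, 0, -0.002, 0, 0, 0],
  [0, 0, 0, -0.002, 0, 0, 0],
])

```text
clock: 9.4
position: [0.5223, -0.1193, 0.0078]
tcp_rot: [[-0.984, 0.177, -0.001], [0.177, 0.984, 0.0], [0.001, 0.0, -1.0]]
force: [-1.6, 0.4, 1.4]
opening: -0.002
gripper_force: 0.6
```

Contact is probably starting. On in 1 mm steps.

jog_arm([
  [0, 0, 0, -0.0005, 0, 0, 0],
  [0, 0, 0, -0.001, 0, 0, 0],
  [0, 0, 0, -0.001, 0, 0, 0],
])

```text
clock: 9.78
position: [0.5227, -0.1194, 0.0078]
tcp_rot: [[-0.984, 0.177, -0.002], [0.177, 0.984, 0.0], [0.002, -0.0, -1.0]]
force: [-4.9, 1.1, 4.3]
opening: -0.002
gripper_force: 2.5
```

jog_arm([
  [0, 0, 0, -0.0005, 0, 0, 0],
  [0, 0, 0, -0.001, 0, 0, 0],
  [0, 0, 0, -0.001, 0, 0, 0],
])

```text
clock: 10.15
position: [0.5231, -0.1195, 0.0077]
tcp_rot: [[-0.984, 0.177, -0.003], [0.177, 0.984, 0.0], [0.003, -0.0, -1.0]]
force: [-7.2, 0.2, 5.1]
opening: -0.0
gripper_force: 3.2
```

jog_arm([
  [0, 0, 0, -0.0005, 0, 0, 0],
  [0, 0, 0, -0.001, 0, 0, 0],
  [0, 0, 0, -0.001, 0, 0, 0],
])

```text
clock: 10.52
position: [0.5239, -0.1196, 0.0077]
tcp_rot: [[-0.984, 0.177, -0.003], [0.177, 0.984, 0.0], [0.003, -0.0, -1.0]]
force: [-7.2, 0.2, 6.1]
opening: 0.005
gripper_force: 3.4
```

jog_arm([
  [0, 0, 0, -0.0005, 0, 0, 0],
  [0, 0, 0, -0.001, 0, 0, 0],
  [0, 0, 0, -0.001, 0, 0, 0],
])

```text
clock: 10.9
position: [0.5248, -0.1198, 0.0077]
tcp_rot: [[-0.984, 0.177, -0.003], [0.177, 0.984, 0.0], [0.003, -0.0, -1.0]]
force: [-7.4, 0.9, 5.7]
opening: -0.002
gripper_force: 3.5
```

jog_arm([
  [0, 0, 0, -0.0005, 0, 0, 0],
  [0, 0, 0, -0.001, 0, 0, 0],
  [0, 0, 0, -0.001, 0, 0, 0],
])

```text
clock: 11.28
position: [0.5257, -0.12, 0.0076]
tcp_rot: [[-0.984, 0.177, -0.003], [0.177, 0.984, 0.0], [0.003, -0.0, -1.0]]
force: [-7.2, 0.5, 5.8]
opening: 0.005
gripper_force: 3.5
```

jog_arm([
  [0, 0, 0, -0.0005, 0, 0, 0],
  [0, 0, 0, -0.001, 0, 0, 0],
  [0, 0, 0, -0.001, 0, 0, 0],
])

```text
clock: 11.65
position: [0.5266, -0.1202, 0.0076]
tcp_rot: [[-0.984, 0.177, -0.003], [0.177, 0.984, 0.0], [0.003, -0.0, -1.0]]
force: [-7.9, -0.1, 6.2]
opening: -0.001
gripper_force: 3.6
```

jog_arm([
  [0, 0, 0, -0.0005, 0, 0, 0],
  [0, 0, 0, -0.001, 0, 0, 0],
])

```text
clock: 11.9
position: [0.5275, -0.1204, 0.0076]
tcp_rot: [[-0.984, 0.177, -0.003], [0.177, 0.984, 0.0], [0.003, -0.0, -1.0]]
force: [-8.7, 0.9, 6.0]
opening: -0.0
gripper_force: 3.8
```

jog_arm([
  [0, 0, 0, -0.0005, 0, 0, 0],
  [0, 0, 0, -0.001, 0, 0, 0],
])

```text
clock: 12.15
position: [0.5284, -0.1206, 0.0076]
tcp_rot: [[-0.984, 0.177, -0.003], [0.177, 0.984, 0.0], [0.003, -0.0, -1.0]]
force: [-7.4, -0.8, 6.3]
opening: -0.002
gripper_force: 3.8
```

jog_arm([
  [0, 0, 0, -0.0005, 0, 0, 0],
  [0, 0, 0, -0.001, 0, 0, 0],
])

```text
clock: 12.4
position: [0.5294, -0.1208, 0.0076]
tcp_rot: [[-0.984, 0.177, -0.004], [0.177, 0.984, 0.0], [0.004, -0.0, -1.0]]
force: [-7.5, 0.3, 6.1]
opening: -0.0
gripper_force: 3.8
```

jog_arm([
  [0, 0, 0, -0.0005, 0, 0, 0],
  [0, 0, 0, -0.001, 0, 0, 0],
])

```text
clock: 12.65
position: [0.5303, -0.1209, 0.0076]
tcp_rot: [[-0.984, 0.177, -0.004], [0.177, 0.984, 0.0], [0.004, -0.001, -1.0]]
force: [-8.4, 0.5, 6.2]
opening: 0.0
gripper_force: 4.0
```

jog_arm([
  [0, 0, 0, -0.0005, 0, 0, 0],
  [0, 0, 0, -0.001, 0, 0, 0],
])

```text
clock: 12.9
position: [0.5305, -0.121, 0.0076]
tcp_rot: [[-0.984, 0.177, -0.005], [0.177, 0.984, 0.0], [0.005, -0.001, -1.0]]
force: [-10.2, 0.2, 9.8]
opening: -0.001
gripper_force: 5.1
```

The force jumped and travel stopped, so that's the buffer, about 8 mm in. Retreating.

jog_arm([
  [0, 0, 0, 0.02, 0, 0, 0],
  [0, 0, 0, 0.05, 0, 0, 0],
  [0, 0, 0, 0.065, 0, 0, 0],
  [0, 0, 0, 0.065, 0, -0.06, 0],
  [0, 0, 0, 0.065, 0, -0.1, 0],
  [0, 0, 0, 0.065, 0, -0.1, 0],
])

```text
clock: 13.65
position: [0.474, -0.1113, 0.1117]
tcp_rot: [[-0.984, 0.177, 0.01], [0.177, 0.984, -0.003], [-0.01, -0.001, -1.0]]
force: [0.1, -0.3, -0.5]
opening: 0.0
gripper_force: 0.0
```

```bash
python3 - <<'E'
from h import *
s=grab_frame('side');w=grab_frame('wrist')
print(get_state()['position'])
print([(np.round(d['centre'],3),round(d['score'],2)) for d in boxes_of('side','drawer_front')[:2]],[(np.round(d['centre'],3),round(d['score'],2)) for d in boxes_of('wrist','drawer_front')[:2]])
cv2.imwrite('pics/c5.png',np.hstack([cv2.resize(s[190:300,290:400],(400,400),interpolation=2),cv2.resize(w,(400,250))[[*range(250)]+[0]*150]]))
E
```

```text
[ 0.47072818 -0.11011206  0.10811229]
[(array([ 0.525, -0.128,  0.023]), 0.83)] [(array([ 0.506, -0.106,  0.04 ]), 0.6)]
```

View pics/c5.png

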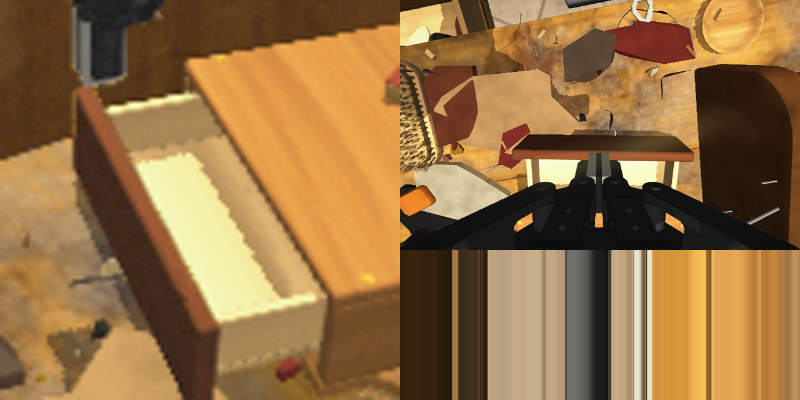

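The drawer has sprung open about 37 mm, and the inner floor is visible in the side view. Next I'll hook behind the front and pull.

jog_arm([
  [0, 0, 0, -0.0625, 0, 0, 0],
  [0, 0, 0, -0.0625, 0, 0, 0],
  [0, 0, 0, -0.0625, 0, 0.03, 0],
  [0, 0, 0, -0.0625, 0, 0.07, 0],
  [0, 0, 0, -0.0625, 0, 0.098, 0],
  [0, 0, 0, -0.0625, 0, 0.098, 0],
  [0, 0, 0, -0.0625, 0, 0.098, 0],
])

```text
clock: 14.72
position: [0.5311, -0.1209, 0.0104]
tcp_rot: [[-0.984, 0.177, 0.0], [0.177, 0.984, 0.0], [-0.0, 0.0, -1.0]]
force: [-0.2, -0.5, 0.7]
opening: 0.002
gripper_force: 0.0
```

jog_arm([
  [0, 0, 0, 0.01, 0, 0, 0],
  [0, 0, 0, 0.02, 0, 0, 0],
  [0, 0, 0, 0.032, 0, 0, 0],
  [0, 0, 0, 0.044, 0, 0, 0],
  [0, 0, 0, 0.055, 0, 0, 0],
  [0, 0, 0, 0.063, 0, 0, 0],
  [0, 0, 0, 0.067, 0, 0, 0],
  [0, 0, 0, 0.067, 0, 0, 0],
])

```text
clock: 15.72
position: [0.4639, -0.1088, 0.0094]
tcp_rot: [[-0.984, 0.177, -0.002], [0.177, 0.984, 0.0], [0.002, 0.0, -1.0]]
force: [-0.2, 0.2, 0.2]
opening: 0.002
gripper_force: 0.0
```

```bash
python3 - <<'E'
from h import *
a=(.4639,-.1088,.009,79.8);b=(.38,-.08,.22,79.8);c=(.37,.12,.22,6.6);d=(.5925,.237,.12,6.6)
dl(a,b);dl(b,c);dl(b,(.372,.02,.22,40));dl(c,d)
E
```

```text
[0, 0, 0.0, np.float64(0.0877), np.float64(0.0135), -0.211]
[0, 0, 73.2, np.float64(0.0453), np.float64(0.1951), 0.0]
[0, 0, 39.8, np.float64(0.0256), np.float64(0.097), 0.0]
[0, 0, 0.0, np.float64(0.0907), np.float64(0.2345), 0.1]
```

jog_arm([
  [0, 0, 0, -0.012, 0, 0, 0],
  [0, 0, 0, -0.012, 0, -0.06, 0],
  [0, 0, 0, -0.012, 0, -0.12, 0],
  [0, 0, 0, 0.03, 0.013, -0.165, 50],
  [0, 0, 0, 0.07, 0.013, -0.211, 100],
  [0, 0, 0, 0.088, 0.0135, -0.211, 100],
  [0, 0, 0, 0.088, 0.0135, -0.211, 100],
])

```text
clock: 16.6
position: [0.3808, -0.0802, 0.2208]
tcp_rot: [[-0.984, 0.177, 0.001], [0.177, 0.984, -0.0], [-0.001, -0.0, -1.0]]
force: [-0.5, 0.6, -0.5]
opening: 0.844
gripper_force: 0.0
```

jog_arm([
  [0, 0, 10.5, 0.013, 0.049, 0, 100],
  [0, 0, 21, 0.026, 0.097, 0, 100],
  [0, 0, 31.5, 0.035, 0.146, 0, 100],
  [0, 0, 42, 0.045, 0.195, 0, 100],
  [0, 0, 52.5, 0.045, 0.195, 0, 100],
  [0, 0, 63, 0.045, 0.195, 0, 100],
  [0, 0, 73.2, 0.045, 0.195, 0, 100],
  [0, 0, 73.2, 0.045, 0.195, 0, 100],
])

```text
clock: 17.6
position: [0.3716, 0.12, 0.2191]
tcp_rot: [[-0.112, 0.994, -0.003], [0.994, 0.112, -0.0], [0.0, -0.003, -1.0]]
force: [-0.0, 0.5, -1.1]
opening: 0.999
gripper_force: 0.0
```

jog_arm([
  [0, 0, 0, 0.023, 0.058, 0.02, 100],
  [0, 0, 0, 0.045, 0.115, 0.04, 100],
  [0, 0, 0, 0.068, 0.172, 0.06, 100],
  [0, 0, 0, 0.09, 0.228, 0.08, 100],
  [0, 0, 0, 0.091, 0.2345, 0.1, 100],
  [0, 0, 0, 0.091, 0.2345, 0.1, 100],
  [0, 0, 0, 0.091, 0.2345, 0.1, 100],
])

```text
clock: 18.48
position: [0.5929, 0.2368, 0.1202]
tcp_rot: [[-0.115, 0.993, -0.002], [0.993, 0.115, -0.0], [-0.0, -0.002, -1.0]]
force: [-0.5, -0.8, 0.5]
opening: 1.001
gripper_force: 0.0
```

```bash
python3 - <<'E'
from h import *
print(get_state()['position'])
w=grab_frame('wrist');k=get_calibration('wrist')
for q in ['awl','drawer_front']: print(q,[(np.round(d['centre'],4).tolist(),round(d['score'],2)) for d in boxes_of('wrist',q)[:2]])
cv2.imwrite('pics/w2.png',w)
import json;json.dump({a:np.array(b).tolist() for a,b in k.items()},open('k2.json','w'))
E
```

```text
[0.59292963 0.2368371  0.12022215]
awl [([0.5919, 0.2401, 0.026], 0.69)]
drawer_front []
```

View pics/w2.png

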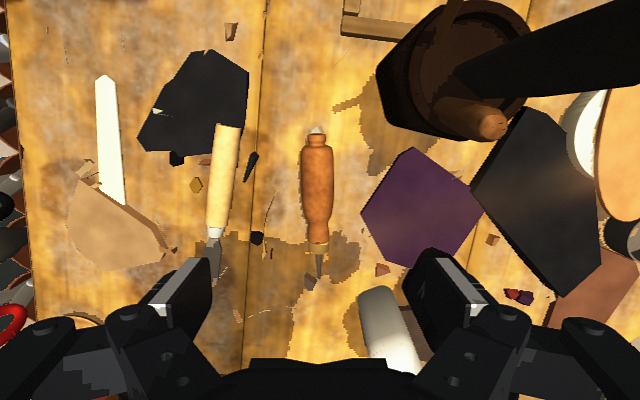

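```bash
python3 - <<'E'
from h import *
import json
k={a:np.array(b) if isinstance(b,list) else b for a,b in json.load(open('k2.json')).items()}
b=onz('wrist',316,127,.0135,k);f=onz('wrist',318,250,.010,k);t=onz('wrist',320,280,.006,k);print(b,f,t,np.linalg.norm(b-t))
print('yaw',np.degrees(np.arctan2(*(b-t)[:2][::-1]))-90,np.degrees(np.arctan2(*(b-f)[:2][::-1]))-90)
u=(b-t)/np.linalg.norm(b-t); print('mid',(b+t)/2,'len handle',np.linalg.norm(b-f))
print('butt tri',tri(ray('wrist',316,127,k),ray('top',225.8,165)),'ferrule/handle tri',tri(ray('wrist',318,250,k),ray('top',212+218/4,130+142/4)))
for z in(0,.05,.08): print('bottle',z,[onz('top',*p,z)[:2].round(3) for p in[(293,140),(284,152),(303,148)]],[onz('wrist',*p,z,k)[:2].round(3) for p in [(375,290),(405,330),(358,292)]])
E
```

```text
[0.58564486 0.28671041 0.0135    ] [0.59929493 0.1819647  0.01      ] [0.6046388  0.15146433 0.006     ] 0.13677909886508766
yaw 7.994328246717998 7.424732947956699
mid [0.59514183 0.21908737 0.00975   ] len handle 0.1056893476458446
butt tri (array([0.58720651, 0.28530998, 0.00724392]), np.float64(0.003818048127130182)) ferrule/handle tri (array([0.59984817, 0.18403992, 0.01599077]), np.float64(0.0017912924086650314))
bottle 0 [array([0.681, 0.134]), array([0.646, 0.15 ]), array([0.664, 0.105])] [array([0.657, 0.144]), array([0.693, 0.105]), array([0.642, 0.14 ])]
bottle 0.05 [array([0.663, 0.127]), array([0.63 , 0.143]), array([0.647, 0.1  ])] [array([0.645, 0.17 ]), array([0.675, 0.138]), array([0.632, 0.167])]
bottle 0.08 [array([0.652, 0.123]), array([0.621, 0.138]), array([0.637, 0.097])] [array([0.638, 0.186]), array([0.664, 0.157]), array([0.627, 0.183])]
```

The wrist view puts the awl handle from its butt at (316,127) to the ferrule at (318,250). That gives a middle of (0.595,0.219), agreeing with the top view, and the TCP is over the handle. Descending.

jog_arm([
  [0, 0, 0, 0, 0, 0.05, 75],
  [0, 0, 0, 0, 0, 0.1, 75],
  [0, 0, 0, 0, 0, 0.13, 75],
  [0, 0, 0, 0, 0, 0.138, 75],
  [0, 0, 0, 0, 0, 0.143, 75],
  [0, 0, 0, 0, 0, 0.146, 75],
  [0, 0, 0, 0, 0, 0.146, 75],
])

```text
clock: 19.5
position: [0.5945, 0.2374, -0.0239]
tcp_rot: [[-0.115, 0.993, 0.002], [0.993, 0.115, 0.001], [0.0, 0.002, -1.0]]
force: [0.1, -0.1, 0.3]
opening: 0.749
gripper_force: 0.0
```

jog_arm([
  [0, 0, 0, 0, 0, 0.002, 15],
  [0, 0, 0, 0, 0, 0.002, 15],
  [0, 0, 0, 0, 0, 0.002, 15],
  [0, 0, 0, 0, 0, 0.002, 15],
  [0, 0, 0, 0, 0, 0.002, 15],
  [0, 0, 0, 0, 0, 0.002, 15],
], force=40)

```text
clock: 20.25
position: [0.5935, 0.2372, -0.0269]
tcp_rot: [[-0.115, 0.993, -0.0], [0.993, 0.115, 0.0], [0.0, -0.0, -1.0]]
force: [-2.5, 0.2, 3.7]
opening: 0.292
gripper_force: 39.4
```

```bash
python3 - <<'E'
from h import *
a=(.5935,.2372,-.0265,6.6);b=(.37,.13,.22,6.6);c=(.37,-.04,.22,-10.2);d=(*U(-.1325,.018),.10,-10.2)
print(d);dl(a,b);dl(b,c);dl(c,d)
E
```

```text
(0.5104, -0.0986, 0.1, -10.2)
[0, 0, 0.0, np.float64(-0.0808), np.float64(-0.2343), -0.2465]
[0, 0, 16.8, np.float64(-0.1689), np.float64(-0.0195), 0.0]
[0, 0, 0.0, np.float64(-0.0328), np.float64(0.1486), 0.12]
```

jog_arm([
  [0, 0, 0, 0, 0, -0.04, 15],
  [0, 0, 0, 0, 0, -0.09, 15],
  [0, 0, 0, 0, 0, -0.12, 15],
])

```text
clock: 20.62
position: [0.5949, 0.2373, 0.0952]
tcp_rot: [[-0.115, 0.993, 0.003], [0.993, 0.115, 0.001], [0.0, 0.003, -1.0]]
force: [-0.1, 0.2, -1.2]
opening: 0.294
gripper_force: 39.8
```

jog_arm([
  [0, 0, 0, -0.015, -0.045, -0.03, 15],
  [0, 0, 0, -0.032, -0.095, -0.06, 15],
  [0, 0, 0, -0.049, -0.143, -0.09, 15],
  [0, 0, 0, -0.065, -0.19, -0.12, 15],
  [0, 0, 0, -0.081, -0.234, -0.126, 15],
  [0, 0, 0, -0.081, -0.234, -0.126, 15],
])

```text
clock: 21.38
position: [0.3681, 0.1288, 0.2193]
tcp_rot: [[-0.114, 0.993, 0.0], [0.993, 0.114, -0.0], [-0.0, 0.0, -1.0]]
force: [0.3, 0.7, -0.3]
opening: 0.29
gripper_force: 39.9
```

jog_arm([
  [0, 0, 5, -0.055, -0.006, 0, 15],
  [0, 0, 10, -0.11, -0.012, 0, 15],
  [0, 0, 16.8, -0.169, -0.0195, 0, 15],
  [0, 0, 16.8, -0.169, -0.0195, 0, 15],
  [0, 0, 16.8, -0.169, -0.0195, 0, 15],
])

```text
clock: 22.0
position: [0.3709, -0.0405, 0.2185]
tcp_rot: [[0.178, 0.984, -0.0], [0.984, -0.178, 0.001], [0.001, -0.001, -1.0]]
force: [0.0, 0.1, -1.6]
opening: 0.291
gripper_force: 39.9
```

jog_arm([
  [0, 0, 0, -0.012, 0.055, 0.02, 15],
  [0, 0, 0, -0.024, 0.105, 0.05, 15],
  [0, 0, 0, -0.033, 0.1485, 0.08, 15],
  [0, 0, 0, -0.033, 0.1485, 0.12, 15],
  [0, 0, 0, -0.033, 0.1485, 0.12, 15],
  [0, 0, 0, -0.033, 0.1485, 0.12, 15],
])

```text
clock: 22.75
position: [0.5112, -0.0979, 0.0999]
tcp_rot: [[0.175, 0.985, 0.0], [0.985, -0.175, 0.0], [0.0, 0.0, -1.0]]
force: [0.2, 0.3, -0.4]
opening: 0.29
gripper_force: 40.0
```

```bash
python3 - <<'E'
from h import *
print(get_state()['position'],get_state()['gripper_force'])
s=grab_frame('side');w=grab_frame('wrist')
for c in('side','wrist'):
  for q in ['awl','drawer_front','drawer_floor']: print(c,q,[(np.round(d['centre'],3).tolist(),round(d['score'],2)) for d in boxes_of(c,q)[:1]])
cv2.imwrite('pics/c6.png',np.hstack([cv2.resize(s[170:310,260:400],(400,400),interpolation=2),cv2.resize(w[100:400,170:470],(400,400))]))
E
```

```text
[ 0.51119896 -0.0978622   0.09989027] 40.00248189551712
side awl [([0.503, -0.121, 0.149], 0.81)]
side drawer_front [([0.499, -0.12, 0.023], 0.88)]
side drawer_floor [([0.498, -0.119, 0.025], 0.74)]
wrist awl [([0.512, -0.085, 0.156], 0.73)]
wrist drawer_front [([0.489, -0.07, 0.023], 0.59)]
wrist drawer_floor [([0.483, -0.068, 0.027], 0.77)]
```

View pics/c6.png

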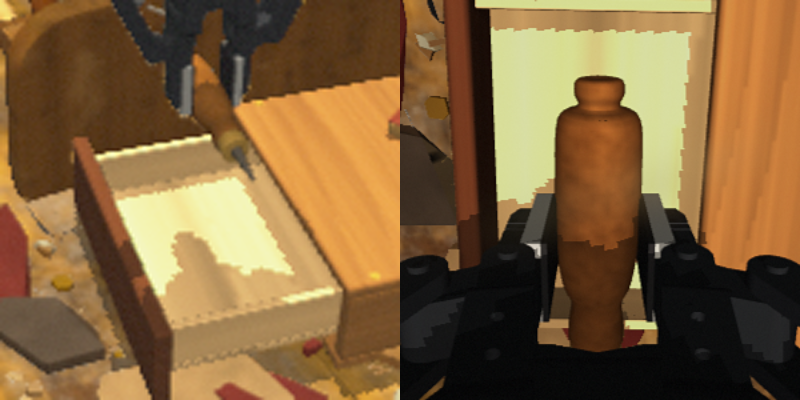

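The awl is held level and centred over the open drawer, and the wrist crop shows the front's inner edge at about 485, the awl at 597 and the cover edge at about 705. Lowering, releasing and retreating.

jog_arm([
  [0, 0, 0, 0, 0, 0.04, 15],
  [0, 0, 0, 0, 0, 0.075, 15],
  [0, 0, 0, 0, 0, 0.092, 15],
  [0, 0, 0, 0, 0, 0.098, 15],
  [0, 0, 0, 0, 0, 0.1, 15],
  [0, 0, 0, 0, 0, 0.1, 15],
  [0, 0, 0, 0, 0, 0.1, 15],
])

```text
clock: 24.02
position: [0.5116, -0.0994, -0.0003]
tcp_rot: [[0.177, 0.984, 0.002], [0.984, -0.177, -0.0], [-0.0, 0.002, -1.0]]
force: [-0.4, 0.6, 0.4]
opening: 0.291
gripper_force: 40.0
```

jog_arm([
  [0, 0, 0, 0, 0, 0.002, 15],
  [0, 0, 0, 0, 0, 0.002, 15],
  [0, 0, 0, 0, 0, 0.002, 35],
  [0, 0, 0, 0, 0, 0.002, 46],
  [0, 0, 0, 0, 0, 0.002, 46],
  [0, 0, 0, 0, 0, 0.002, 46],
])

```text
clock: 24.78
position: [0.5108, -0.0992, -0.0031]
tcp_rot: [[0.177, 0.984, -0.0], [0.984, -0.177, 0.0], [0.0, -0.0, -1.0]]
force: [1.0, 1.1, 0.3]
opening: 0.461
gripper_force: 0.0
```

```bash
python3 - <<'E'
from h import *
a=(.5108,-.0992,-.003,-10.2);c=(*U(-.245),.13,79.8);print(c);dl(a,c)
E
```

```text
(0.3965, -0.0964, 0.13, 79.8)
[0, 0, -90.0, np.float64(-0.0175), np.float64(-0.113), -0.133]
```

jog_arm([
  [0, 0, 0, 0, 0, -0.03, 46],
  [0, 0, 0, 0, 0, -0.08, 46],
  [0, 0, 0, 0, 0, -0.13, 46],
  [0, 0, 0, 0, 0, -0.13, 0],
  [0, 0, 0, 0, 0, -0.13, 0],
])

```text
clock: 25.4
position: [0.5105, -0.0991, 0.1264]
tcp_rot: [[0.177, 0.984, -0.0], [0.984, -0.177, 0.0], [0.0, -0.0, -1.0]]
force: [-0.8, 0.2, -0.9]
opening: 0.044
gripper_force: 0.0
```

jog_arm([
  [0, 0, -10.5, 0, -0.015, 0, 0],
  [0, 0, -21, -0.003, -0.03, 0, 0],
  [0, 0, -31.5, -0.006, -0.045, 0, 0],
  [0, 0, -42, -0.009, -0.06, 0, 0],
  [0, 0, -52.5, -0.012, -0.075, 0, 0],
  [0, 0, -63, -0.015, -0.09, 0, 0],
  [0, 0, -73.5, -0.0175, -0.105, 0, 0],
  [0, 0, -84, -0.0175, -0.113, 0, 0],
])

```text
clock: 26.4
position: [0.3939, -0.0956, 0.1248]
tcp_rot: [[-0.962, 0.274, -0.004], [0.274, 0.962, 0.002], [0.005, 0.001, -1.0]]
force: [0.3, 0.2, 0.7]
opening: 0.0
gripper_force: 0.0
```

```bash
python3 - <<'E'
from h import *
s=get_state();print(s['position'],s['tcp_rot'].round(3).tolist(),s['clock'])
grab_frame('side');grab_frame('wrist')
for c in('side','wrist'):
  for q in ['awl','drawer_front']: print(c,q,[(np.round(d['centre'],3).tolist(),round(d['score'],2)) for d in boxes_of(c,q)[:1]])
E
```

```text
[ 0.39386024 -0.09556518  0.12480945] [[-0.962, 0.274, -0.004], [0.274, 0.962, 0.002], [0.005, 0.001, -1.0]] 26.4
side awl [([0.502, -0.112, 0.047], 0.86)]
side drawer_front [([0.495, -0.12, 0.022], 0.71)]
wrist awl []
wrist drawer_front [([0.45, -0.074, 0.043], 0.66)]
```

The awl lies in the drawer at about (0.502,−0.112). Now I'll lower the closed fingers in front of the drawer and push.

jog_arm([
  [0, 0, -6, 0, 0, 0.05, 0],
  [0, 0, -6, 0, 0, 0.1, 0],
  [0, 0, -6, 0, 0, 0.118, 0],
  [0, 0, -6, 0, 0, 0.118, 0],
  [0, 0, -6, 0, 0, 0.118, 0],
])

```text
clock: 27.32
position: [0.3975, -0.0967, 0.0096]
tcp_rot: [[-0.984, 0.178, 0.001], [0.178, 0.984, -0.0], [-0.001, -0.0, -1.0]]
force: [-0.6, 0.2, 0.3]
opening: -0.0
gripper_force: 0.0
```

jog_arm([
  [0, 0, 0, -0.01, 0, 0, 0],
  [0, 0, 0, -0.018, 0, 0, 0],
  [0, 0, 0, -0.026, 0, 0, 0],
  [0, 0, 0, -0.034, 0, 0, 0],
  [0, 0, 0, -0.042, 0, 0, 0],
  [0, 0, 0, -0.05, 0, 0, 0],
  [0, 0, 0, -0.058, 0, 0, 0],
  [0, 0, 0, -0.066, 0, 0, 0],
])

```text
clock: 28.32
position: [0.4617, -0.1082, 0.0087]
tcp_rot: [[-0.984, 0.177, -0.001], [0.177, 0.984, 0.0], [0.001, -0.0, -1.0]]
force: [-1.7, -0.6, -0.0]
opening: 0.001
gripper_force: 0.9
```

jog_arm([
  [0, 0, 0, -0.006, 0, 0, 0],
  [0, 0, 0, -0.013, 0, 0, 0],
  [0, 0, 0, -0.02, 0, 0, 0],
  [0, 0, 0, -0.027, 0, 0, 0],
  [0, 0, 0, -0.034, 0, 0, 0],
  [0, 0, 0, -0.04, 0, 0, 0],
  [0, 0, 0, -0.045, 0, 0, 0],
  [0, 0, 0, -0.047, 0, 0, 0],
])

```text
clock: 29.32
position: [0.5069, -0.1166, 0.0088]
tcp_rot: [[-0.984, 0.177, -0.002], [0.177, 0.984, -0.0], [0.002, -0.001, -1.0]]
force: [-6.5, -1.6, 5.1]
opening: -0.001
gripper_force: 2.9
```

jog_arm([
  [0, 0, 0, -0.002, 0, 0, 0],
  [0, 0, 0, -0.004, 0, 0, 0],
  [0, 0, 0, -0.006, 0, 0, 0],
  [0, 0, 0, -0.008, 0, 0, 0],
  [0, 0, 0, -0.01, 0, 0, 0],
  [0, 0, 0, -0.012, 0, 0, 0],
  [0, 0, 0, -0.014, 0, 0, 0],
  [0, 0, 0, -0.014, 0, 0, 0],
])

```text
clock: 30.32
position: [0.5201, -0.1191, 0.0087]
tcp_rot: [[-0.984, 0.177, -0.003], [0.177, 0.984, -0.0], [0.003, -0.001, -1.0]]
force: [-7.2, -2.1, 2.8]
opening: 0.002
gripper_force: 2.9
```

jog_arm([
  [0, 0, 0, -0.001, 0, 0, 0],
  [0, 0, 0, -0.002, 0, 0, 0],
  [0, 0, 0, -0.003, 0, 0, 0],
  [0, 0, 0, -0.004, 0, 0, 0],
  [0, 0, 0, -0.005, 0, 0, 0],
])

```text
clock: 30.95
position: [0.5243, -0.1199, 0.0086]
tcp_rot: [[-0.984, 0.178, -0.004], [0.178, 0.984, -0.0], [0.004, -0.001, -1.0]]
force: [-7.9, -1.9, 5.7]
opening: -0.001
gripper_force: 3.8
```

jog_arm([
  [0, 0, 0, -0.001, 0, 0, 0],
  [0, 0, 0, -0.002, 0, 0, 0],
  [0, 0, 0, -0.002, 0, 0, 0],
])

```text
clock: 31.32
position: [0.5264, -0.1203, 0.0086]
tcp_rot: [[-0.984, 0.178, -0.004], [0.178, 0.984, -0.001], [0.004, -0.001, -1.0]]
force: [-7.5, -2.2, 4.2]
opening: -0.002
gripper_force: 3.6
```

jog_arm([
  [0, 0, 0, -0.0005, 0, 0, 0],
  [0, 0, 0, -0.001, 0, 0, 0],
  [0, 0, 0, -0.001, 0, 0, 0],
])

```text
clock: 31.7
position: [0.5273, -0.1205, 0.0086]
tcp_rot: [[-0.984, 0.178, -0.004], [0.178, 0.984, -0.001], [0.004, -0.001, -1.0]]
force: [-7.4, -2.1, 5.6]
opening: 0.002
gripper_force: 3.6
```

jog_arm([
  [0, 0, 0, -0.0005, 0, 0, 0],
  [0, 0, 0, -0.001, 0, 0, 0],
  [0, 0, 0, -0.001, 0, 0, 0],
])

```text
clock: 32.08
position: [0.5282, -0.1207, 0.0086]
tcp_rot: [[-0.984, 0.178, -0.004], [0.178, 0.984, -0.001], [0.004, -0.001, -1.0]]
force: [-8.3, -2.5, 5.5]
opening: -0.002
gripper_force: 3.7
```

jog_arm([
  [0, 0, 0, -0.0005, 0, 0, 0],
  [0, 0, 0, -0.001, 0, 0, 0],
  [0, 0, 0, -0.001, 0, 0, 0],
])

```text
clock: 32.45
position: [0.5291, -0.1209, 0.0086]
tcp_rot: [[-0.984, 0.178, -0.004], [0.178, 0.984, -0.001], [0.004, -0.001, -1.0]]
force: [-7.8, -2.4, 5.9]
opening: -0.003
gripper_force: 3.8
```

jog_arm([
  [0, 0, 0, -0.0005, 0, 0, 0],
  [0, 0, 0, -0.001, 0, 0, 0],
  [0, 0, 0, -0.001, 0, 0, 0],
])

```text
clock: 32.83
position: [0.5301, -0.121, 0.0086]
tcp_rot: [[-0.984, 0.178, -0.004], [0.178, 0.984, -0.001], [0.004, -0.001, -1.0]]
force: [-8.3, -0.6, 5.9]
opening: 0.0
gripper_force: 3.9
```

jog_arm([
  [0, 0, 0, -0.0006, 0, 0, 0],
  [0, 0, 0, -0.0006, 0, 0, 0],
])

```text
clock: 33.08
position: [0.5304, -0.1211, 0.0086]
tcp_rot: [[-0.984, 0.178, -0.005], [0.178, 0.984, -0.001], [0.004, -0.001, -1.0]]
force: [-8.6, -1.9, 6.6]
opening: -0.001
gripper_force: 4.1
```

The force is rising at the buffer, so I'll retreat and check.

jog_arm([
  [0, 0, 0, 0.004, 0, 0, 0],
  [0, 0, 0, 0.009, 0, 0, 0],
  [0, 0, 0, 0.016, 0, 0, 0],
  [0, 0, 0, 0.04, 0, 0, 0],
  [0, 0, 0, 0.08, 0, 0, 0],
  [0, 0, 0, 0.08, 0, -0.06, 0],
  [0, 0, 0, 0.08, 0, -0.1, 0],
  [0, 0, 0, 0.08, 0, -0.1, 0],
])

```text
clock: 34.08
position: [0.4583, -0.1077, 0.1126]
tcp_rot: [[-0.984, 0.177, 0.009], [0.177, 0.984, -0.002], [-0.01, -0.001, -1.0]]
force: [0.3, -1.2, 0.7]
opening: -0.001
gripper_force: 0.0
```

```bash
python3 - <<'E'
from h import *
s=grab_frame('side');old=cv2.imread('pics/side0.png')
# compare the front/near corner with the initial (shut) picture
a=s[240:310,335:420].astype(int);b=old[240:310,335:420].astype(int)
print('diff',np.abs(a-b).mean(),np.abs(s[240:310,335:420].astype(int)-cv2.imread('pics/side0.png')[241:311,335:420]).mean())
print([(np.round(d['centre'],3).tolist(),round(d['score'],2)) for d in boxes_of('side','drawer_front')[:1]],boxes_of('side','awl')[:1],get_state()['force'],get_state()['position'])
E
```

```text
diff 1.8808963585434173 6.528515406162465
[([0.537, -0.138, 0.039], 0.85)] [] [-0.01844921 -0.82502192 -0.34916615] [ 0.45440031 -0.10651621  0.1083772 ]
```

The drawer matches the initial shut picture, and the awl is no longer visible.

```bash
python3 -c "
from station import *
print(job_done())"
```

```text
the job is handed in; nothing more can be done
None
```

I put the awl away in the drawer, pushed the drawer shut until the latch held it, and handed the job in; no verdict came back. My force readings on the front stayed under 15 N, peaking at about 14 N, and the arm kept clear of the other tools.

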